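Refill the foil dispenser

TASK

Refill the foil dispenser: swing its smoked cover up and back until it stays open by itself, lift out the empty cardboard core and put it in the low cardboard box. Then seat the new foil roll fully down in the two end slots, its thick blue end in the wide blue slot, and close the cover completely. Leave the dish brush, the mug, the salt shaker and the can where they are.

Things in the scene. Friction and masses are not known exactly. Their poses are not given: they have to be found in the camera images.
- dispenser: white countertop foil dispenser, fixed, 141 x 200 mm, 85 mm high when shut. Origin: centre of its underside, on the worktop; x from its front (steel cutter strip, towards the robot) to its back, y along the roll to the left, z up. Between the end plates no part of the frame stands above 35 mm (cutter at x = -61 mm) but the hinge, 58 mm high at x = +72 mm; its floor is 10 mm high
- wide_slot (a point): middle of the blue-lined slot, 28 mm wide and open at the top, in the 9 mm thick left end plate, on the axis of a seated roll: at x = 0, y = +83.5, z = 44 mm in the dispenser's frame. The mouth flares out from 60 to 74 mm height. The end plates' inner faces are 158 mm apart, so a roll has 5 mm play either way lengthwise
- narrow_slot (a point): the same in the right end plate: grey-lined slot, 18 mm wide, at x = 0, y = -83.5, z = 44 mm in the dispenser's frame; the thick blue stub cannot enter it
- cover (a joint): angle of the smoked see-through cover on its hinge, rad: 0 shut, grows as it swings up and back, stop at 1.55, upright. Beyond its balance near 1.1 it falls back on its stop and stays open; short of that it falls shut. Open, it stands upright 100 mm behind the dispenser's origin, 190 mm high. It weighs 0.16 kg. It cannot shut fully on a roll that is not right down in its slots
- cover_bar (a point): middle of the black round grab bar at the cover's free edge: 10 mm thick, straight for 68 mm along the dispenser's y, with a 29 mm open gap between it and the cover's edge. When shut it lies 60 mm in front of the dispenser's origin, 80 mm above the worktop, so 132 mm in front of and 28 mm above the hinge line; it turns about that line with the cover
- cover_hinge (a point): middle of the cover's hinge line, which runs along the dispenser's y, 72 mm behind the dispenser's origin and 52 mm above the worktop
- empty_core: used-up roll: brown cardboard tube, 34 mm in diameter, 140 mm long, with the same end plugs as the new roll (180 mm overall), 0.06 kg; starts seated in the dispenser, blue end to the left. Origin: on its axis, mid-length; y along the axis towards the thick blue end. It may be turned about its axis
- foil_roll: new silver roll of foil, 48 mm in diameter, 140 mm long, 180 mm overall with plugs, 0.3 kg, lying on the worktop. Each plug has a six-sided flange (52 mm over flats, 60 over corners, 4 thick) and a round stub 16 mm long: 24 mm thick at the blue end, 14 at the grey end. Origin: on its axis, mid-length, at first 26 mm above the worktop; y along the axis towards the blue end
- foil_roll_blue_end (a point): on the axis of the new roll, in the middle of its thick blue stub, 82 mm from the roll's origin
- paper_box: low open brown cardboard box for waste paper, fixed, 118 x 215 mm (x, y) and 50 mm high, walls and floor 4 mm. Origin: centre of its underside; long side along its y
- mug_red: red patterned mug, 87 mm high, bystander
- salt_shaker: clear salt shaker with grey top, 44 mm wide, 90 mm high, bystander
- drink_can: drink can, 66 mm wide, 115 mm high, bystander
- dish_brush: blue dish brush, 269 mm long, lying at the back, bystander

How it is judged (in metres and radians):
On the way, in this order (a step that is already met when the one before it is completed fails the run):
1. the cover is swung open and stays there by itself, untouched (value of joint cover above 1.4 rad and contact force between the fingers and dispenser below 0.2 N), for 0.2 s.
2. the empty core lies in the cardboard box, let go (x of empty_core in the frame of paper_box between -0.055 and 0.055 m and y of empty_core in the frame of paper_box between -0.104 and 0.104 m and z of empty_core in the frame of paper_box between 0 and 0.05 m and linear speed of empty_core below 0.03 m/s and contact force between the fingers and empty_core below 0.2 N), for 0.2 s.
3. the new roll lies fully down in both end slots, let go, blue end in the wide slot, cover still open (x of foil_roll in the frame of dispenser between -0.004 and 0.004 m and y of foil_roll in the frame of dispenser between -0.007 and 0.007 m and z of foil_roll in the frame of dispenser between 0.04 and 0.0475 m and angle between the y axis of foil_roll and the y axis of dispenser, either way round below 0.04 rad and y of foil_roll_blue_end in the frame of dispenser above 0.06 m and linear speed of foil_roll below 0.02 m/s and value of joint cover above 1.2 rad and contact force between the fingers and foil_roll below 0.2 N), for 0.2 s.
At the end, for the whole second after the job is handed in: Cover shut within 0.06 rad; foil roll at rest in both slots, blue end in the wide one, axis within 4 mm of mid-slot, 40 to 47.5 mm high, within 7 mm of centre lengthwise and 0.04 rad of the slots' line; empty core at rest inside the cardboard box, below 50 mm (x of foil_roll in the frame of dispenser between -0.004 and 0.004 m and y of foil_roll in the frame of dispenser between -0.007 and 0.007 m and z of foil_roll in the frame of dispenser between 0.04 and 0.0475 m and angle between the y axis of foil_roll and the y axis of dispenser, either way round below 0.04 rad and y of foil_roll_blue_end in the frame of dispenser above 0.06 m and linear speed of foil_roll below 0.02 m/s and x of empty_core in the frame of paper_box between -0.055 and 0.055 m and y of empty_core in the frame of paper_box between -0.104 and 0.104 m and z of empty_core in the frame of paper_box between 0 and 0.05 m and linear speed of empty_core below 0.03 m/s and value of joint cover below 0.06 rad); the robot touches nothing.
It fails at once if the mug, salt shaker, can or dish brush is shifted by more than 40 mm (distance of any of mug_red, salt_shaker, drink_can, dish_brush from where it was at the start of the episode above 0.04 m).
It also fails if it takes over 66 s, if anything falls off the work surface, if the arm or the gripper's body presses on something with over 40 N, if the wrist force passes 120 N, or if a joint passes its speed limit or range.

ROBOT

A 6-joint arm with a two-finger parallel gripper is mounted at the origin on a cart in front of the work surface, level with it; the furniture and walls round the work are solid. World frame = base frame: x ahead of the robot, y to its left, z up, the work surface at z = 0. Lengths are in m, angles in degrees, forces in N, time in s.
With the tool pointing down it reaches from about 0.375 to 0.9 m from the base axis. Payload 3.1 kg.
Tool frame: the origin (TCP) lies between the finger pads; the fingertips stand 11 mm ahead of it and the grasp point (between the pads) lies 8 mm behind it; z points along the fingers, y is the line along which they close (so a half turn about z gives the same grasp; the last joint's range is limited). The gripper opens to 87 mm and grips with 3 to 60 N. Pads are 19 mm wide; open, the fingers measure 117 mm over their backs; the gripper's body (75 mm by 190 mm) begins 51 mm behind the grasp point.
Start: joints at [66.148, 30.224, 82.088, -0, 67.689, -10.227], TCP at [0.147, 0.607, 0.234] pointing down, gripper open.
Joint ranges: [-176.69, 176.69], [-43.24, 126.21], [12.49, 139.97], [-82, 262], [0, 151.66], [-163.58, 163.58]. Speed limits (degrees/s): [159.86, 159.86, 180, 180, 180, 180].

INTERFACE

Orientations are given as a 3x3 rotation matrix whose columns are the frame's x, y, z axes.
In Python, from rig import bot gives the robot as it stands.
- The arm moves only by the tool apply_moves, never from a script. Its argument "steps" is a list that holds one entry, the list of rows, each a list of 7 numbers: the shift along the tool's x, y, z in cm, then the turn, a rotation vector about the tool's x, y, z in degrees, then the gripper command: -1 is shut, 1 is fully open, values between are in proportion. In form: [[[dx, dy, dz, rx, ry, rz, jaw], ...]]. A call has 1 to 20 rows; each row is the pose to reach, as a shift and turn from the pose commanded when the call began, along the tool's axes at that moment; what a row does not reach only later rows make up. A row lasts 1/8 s, in which the tool goes at most 62.5 mm and 10.7 degrees, less where a joint would pass 70% of its speed; a pose out of reach is approached as far as the arm can. A call with a gripper value outside its range is refused whole. The fingers move at their own pace and stop on an object; the grip force is fixed at half the most. Time passes only in rows, so rows that repeat a pose let the fingers close. It gives the time, the measured TCP pose, the force, the opening and the grip force at its end, in the units of the state.
- bot.read_state(): the state, without advancing time (a new reading comes with each control period).
- bot.capture(name): name is "scene" or "top" or "wrist"; returns the picture (384x512x3 uint8, blue, green, red); there is no depth.
- bot.camera_model(name): a dict with "intrinsics" (3x3 intrinsics, pixels), "k1" (the pictures are not rectified: a ray, as slopes to the right and down, at radius r is drawn at 1 + k1 r^2 times it, then the intrinsics apply), "R" (3x3) and "t" (3): a world point X has camera coordinates R X + t. Camera axes: x right, y down, z forward; pixel columns grow to the right and rows downward; lengths in m; the calibration is good to about 2 mm. A picture is of the moment at which its call begins: read the wrist's pose just before it. camera_model takes no time and is no camera call; for the wrist camera it gives the pose at the moment of the call.
- bot.hand_in(): hands the job in; it is judged then, once.
The state is a dict: "time_s": time; "joint_positions": joint angles; "qvel": joint speeds; "tau": joint torques, N m; "position": TCP position; "tcp_rot": TCP orientation; "force": force on the tool from outside, world axes, zero at the start; "moment": the same for the moment, N m; "opening": opening from 0.0 (shut) to 1.0 (fully open); "grasp_force": force on a finger pad.
Only numpy, scipy, OpenCV 4.12 (cv2) and the standard library are available. Lean on these libraries where they do the work, as an engineer would, in place of code of your own. Each camera call takes 0.05 s, during which the arm holds its last target. There are 200 camera calls.

## Working session

There is one attempt and no reset: what is moved stays moved. The work goes in short steps, Python scripts to look and compute and a tool call to move; the robot and the scene stay as the last step left them, time stands still between calls to the robot, and variables do not carry over. Pictures are saved under pics/ and viewed, at most 10 in all, crops included, and the job is handed in when it is done.

Besides the shell and the picture viewer there is one more tool, called by a JSON object that holds its "fn" and its "kwargs". apply_moves: Moves the arm, as the interface text tells. Its arguments: {"type":"object","properties":{"steps":{"type":"array","items":{"type":"array","items":{"type":"array","items":{"type":"number"}}}}},"required":["steps"]}

```bash
mkdir -p pics && python3 - <<'E'
from rig import bot
import cv2,numpy as np
np.set_printoptions(precision=4,suppress=True)
s=bot.read_state();print(s['time_s'],s['position'],s['tcp_rot'],s['opening'])
for n in("scene","top"):
    cv2.imwrite(f"pics/{n}0.png",bot.capture(n)); m=bot.camera_model(n);print(n,m)
E
```

```text
0.0 [0.1469 0.6068 0.2326] [[-0.9719  0.2356 -0.0008]
 [ 0.2356  0.9719 -0.0019]
 [ 0.0004 -0.0021 -1.    ]] 1.000096402271743
scene {'intrinsics': array([[351.8442,   0.    , 260.094 ],
       [  0.    , 351.8442, 189.0135],
       [  0.    ,   0.    ,   1.    ]]), 'k1': -0.06073478163796451, 'R': array([[-0.2005, -0.9797,  0.0003],
       [-0.5988,  0.1223, -0.7915],
       [ 0.7754, -0.1589, -0.6112]]), 't': array([0.1187, 0.4415, 0.5953])}
top {'intrinsics': array([[404.1255,   0.    , 248.6334],
       [  0.    , 404.1255, 189.7166],
       [  0.    ,   0.    ,   1.    ]]), 'k1': 0.026146382887777857, 'R': array([[ 0.0161, -0.9998, -0.0096],
       [-0.9915, -0.0147, -0.129 ],
       [ 0.1289,  0.0116, -0.9916]]), 't': array([0.0021, 0.6162, 0.8821])}
```

View pics/top0.png

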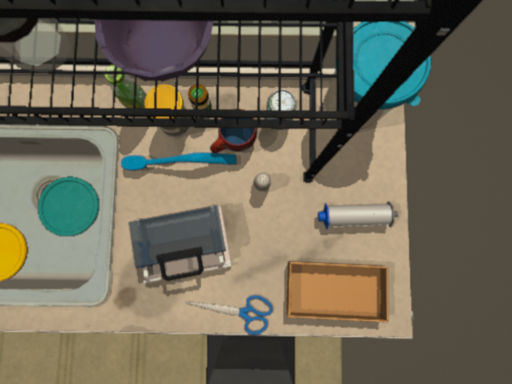

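View pics/scene0.png

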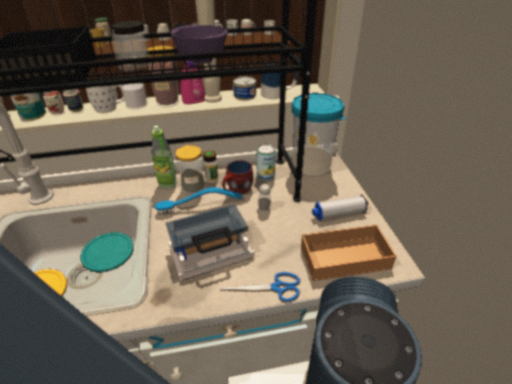

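The top view shows the dispenser near (182,245), with its bar near (181,262). The roll is near (358,215) with its blue end at left (322), the box near (337,291) and the salt shaker at (262,181). The rack stands at the back, with a post foot near (310,178).

```bash
cat > h.py <<'E'
from rig import bot
import cv2,numpy as np
np.set_printoptions(precision=4,suppress=True)
def ray(m,px):
    px=np.atleast_2d(np.array(px,float)); K=m['intrinsics']
    u=cv2.undistortPoints(px[:,None],K,np.array([m['k1'],0,0,0]))[:,0]
    # drawn = u(1+k1 r^2): same as cv2's radial model
    d=np.c_[u,np.ones(len(u))]@m['R']; return -m['R'].T@m['t'],d
def onz(m,px,z):
    c,d=ray(m,px); return c+d*((z-c[2])/d[:,2])[:,None]
def tri(m1,p1,m2,p2):
    c1,d1=ray(m1,p1);c2,d2=ray(m2,p2);d1,d2=d1[0],d2[0]
    A=np.c_[d1,-d2];s=np.linalg.lstsq(A,c2-c1,rcond=None)[0]
    a,b=c1+s[0]*d1,c2+s[1]*d2;return (a+b)/2,np.linalg.norm(a-b)
def proj(m,X):
    X=np.atleast_2d(X);return cv2.projectPoints(X,cv2.Rodrigues(m['R'])[0],m['t'],m['intrinsics'],np.array([m['k1'],0,0,0]))[0][:,0]
E
python3 - <<'E'
from h import *
m=bot.camera_model("top");M=bot.camera_model("scene")
print("bar",onz(m,[[163,277],[181,262],[200,263]],.08))
print("disp front low corners",onz(m,[[144,280],[229,265]],.035))
print("roll",onz(m,[[320,216],[396,214]],.026))
print("box rim",onz(m,[[289,263],[387,264],[387,321],[289,317]],.05))
print("salt,can,brushtip,mug",onz(m,[[262,181],[283,100],[235,159],[238,135]],.09))
print("post",onz(m,[[309,178]],0), "rack front mid shelf", tri(m,[345,120],M,[300,50]))
t=cv2.resize(cv2.imread("pics/top0.png")[190:320,110:410],None,fx=2.6,fy=2.6,interpolation=cv2.INTER_CUBIC);cv2.imwrite("pics/topc.png",t)
E
```

```text
bar [[0.4215 0.1897 0.08  ]
 [0.4534 0.1528 0.08  ]
 [0.4519 0.1122 0.08  ]]
disp front low corners [[0.4105 0.2415 0.035 ]
 [0.4462 0.0528 0.035 ]]
roll [[ 0.5596 -0.1527  0.026 ]
 [ 0.567  -0.3255  0.026 ]]
box rim [[ 0.4536 -0.08    0.05  ]
 [ 0.4554 -0.2939  0.05  ]
 [ 0.3351 -0.29    0.05  ]
 [ 0.3389 -0.0802  0.05  ]]
salt,can,brushtip,mug [[ 0.629  -0.0176  0.09  ]
 [ 0.8112 -0.0619  0.09  ]
 [ 0.6766  0.0418  0.09  ]
 [ 0.7303  0.0363  0.09  ]]
post [[ 0.6516 -0.1315  0.    ]] rack front mid shelf (array([ 0.6492, -0.1098,  0.4685]), np.float64(0.0023271497826227562))
```

View pics/topc.png

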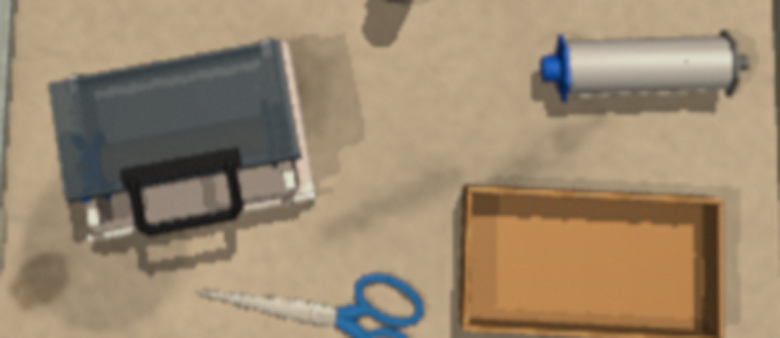

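The crop shows the bar running from (145,230) to (238,215), which is (166,278) to (201,273) in the full picture. The dispenser's front corners are at (95,237) and (313,197) in the crop. I'll move closer for a wrist look.

```bash
python3 - <<'E'
from h import *
m=bot.camera_model("top")
f=lambda p:np.array(p,float)/2.6+[110,190]
b=onz(m,f([[145,228],[238,213]]),.08);print("bar",b,b.mean(0))
d=b[0]-b[1];yaw=np.degrees(np.arctan2(d[1],d[0]))-90;print("yaw",yaw)
e=onz(m,f([[98,240],[313,198]]),.0);d=e[0]-e[1];print(e,e.mean(0),np.degrees(np.arctan2(d[1],d[0]))-90)
c=onz(m,f([[52,84],[280,42]]),.06);d=c[0]-c[1];print(c,c.mean(0),np.degrees(np.arctan2(d[1],d[0]))-90)
s=bot.read_state();R=s['tcp_rot']
# target view pose: tool down, y along disp x, above
a=np.radians(12);T=np.array([[-np.sin(a),np.cos(a),0],[np.cos(a),np.sin(a),0],[0,0,-1]])
p=np.array([.42,.15,.30])
from scipy.spatial.transform import Rotation as Q
print("move cm",100*R.T@(p-s['position']),Q.from_matrix(R.T@T).as_rotvec(degrees=True))
w=bot.camera_model("wrist");print("cam in tool",R.T@(-w['R'].T@w['t']-s['position']),"\n",R.T@w['R'].T, w['intrinsics'][0])
E
```

```text
bar [[0.4202 0.1838 0.08  ]
 [0.4333 0.1083 0.08  ]] [0.4268 0.1461 0.08  ]
yaw 9.871183238123692
[[0.4021 0.2418 0.    ]
 [0.4417 0.0515 0.    ]] [0.4219 0.1467 0.    ] 11.745297914886265
[[0.537  0.2722 0.06  ]
 [0.5757 0.0795 0.06  ]] [0.5564 0.1758 0.06  ] 11.337764279975204
move cm [-37.2959 -37.9774  -6.6711] [-0.1103  0.0458 64.3754]
cam in tool [ 0.0838 -0.0003 -0.1514] 
 [[-0.0004 -0.9528 -0.3036]
 [ 1.     -0.     -0.0013]
 [ 0.0013 -0.3036  0.9528]] [319.8757   0.     256.0404]
```

{"fn": "apply_moves", "kwargs": {"steps": [[[-36.6,-35.1,-6.7,0,0,64.4,0.2],[-36.6,-35.1,-6.7,0,0,64.4,0.2],[-36.6,-35.1,-6.7,0,0,64.4,0.2],[-36.6,-35.1,-6.7,0,0,64.4,0.2],[-36.6,-35.1,-6.7,0,0,64.4,0.2],[-36.6,-35.1,-6.7,0,0,64.4,0.2],[-36.6,-35.1,-6.7,0,0,64.4,0.2],[-36.6,-35.1,-6.7,0,0,64.4,0.2],[-36.6,-35.1,-6.7,0,0,64.4,0.2],[-36.6,-35.1,-6.7,0,0,64.4,0.2],[-36.6,-35.1,-6.7,0,0,64.4,0.2],[-36.6,-35.1,-6.7,0,0,64.4,0.2],[-36.6,-35.1,-6.7,0,0,64.4,0.2]]]}}

```text
time_s: 1.72
position: [0.4195, 0.181, 0.3004]
tcp_rot: [[-0.21, 0.978, -0.0], [0.978, 0.21, 0.0], [0.0, -0.0, -1.0]]
force: [-0.2, 0.0, -0.1]
opening: 0.601
grasp_force: 0.0
```

```bash
python3 - <<'E'
from h import *
import pickle
s=bot.read_state();w=bot.camera_model("wrist");i=bot.capture("wrist");cv2.imwrite("pics/w1.png",i);pickle.dump(w,open("w1.pkl","wb"))
print(s['time_s'],s['position'],s['tcp_rot'],s['joint_positions'])
E
```

```text
1.725 [0.4195 0.181  0.3004] [[-0.2095  0.9778 -0.0004]
 [ 0.9778  0.2095  0.    ]
 [ 0.0001 -0.0004 -1.    ]] [  9.2755  12.1856 100.0895   0.0066  67.7472  -2.8206]
```

View pics/w1.png

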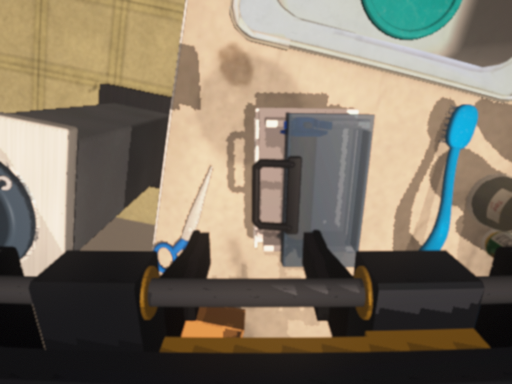

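The wrist view shows the bar vertical at col ~256, rows 163–229. The cover edge is at col ~287 and the dispenser front at cols 253–260.

```bash
python3 - <<'E'
from h import *
import pickle
w=pickle.load(open("w1.pkl","rb"));i=cv2.imread("pics/w1.png");g=i.max(2)
L=[]
for r in range(170,224,4):
    row=g[r,245:285].astype(int); k=np.where(row<60)[0]
    k=k[k<22]; L.append([245+k.mean(),r]); 
L=np.array(L);print(L[::3],"rows dark extents",[np.where(g[:,c]<60)[0][[0]] for c in (262,)], )
b=(g[140:250,250:262]<60).sum(1);k=np.where(b>3)[0]+140;print("rows",k.min(),k.max())
P=onz(w,L,.08);v=np.polyfit(P[:,1],P[:,0],1);print("bar yaw",-np.degrees(np.arctan(v[0])),P.mean(0))
mid=onz(w,[[np.mean(L[:,0]),(k.min()+k.max())/2]],.08)[0];print("mid",mid)
ed=[np.where(g[r,262:300]<60)[0] for r in(180,200,215)];print("inner dark cols",[e[[0,-1]]+262 if len(e) else None for e in ed])
cv2.imwrite("pics/w1c.png",cv2.resize(i[95:285,230:400],None,fx=3.1,fy=3.1,interpolation=cv2.INTER_CUBIC))
E
```

```text
[[255.   170.  ]
 [255.   182.  ]
 [254.   194.  ]
 [254.75 206.  ]
 [254.75 218.  ]] rows dark extents [array([160])]
rows 162 226
bar yaw 13.399201625271763 [0.4259 0.1421 0.08  ]
mid [0.4253 0.1449 0.08  ]
inner dark cols [array([285, 294]), array([284, 298]), array([283, 297])]
```

View pics/w1c.png

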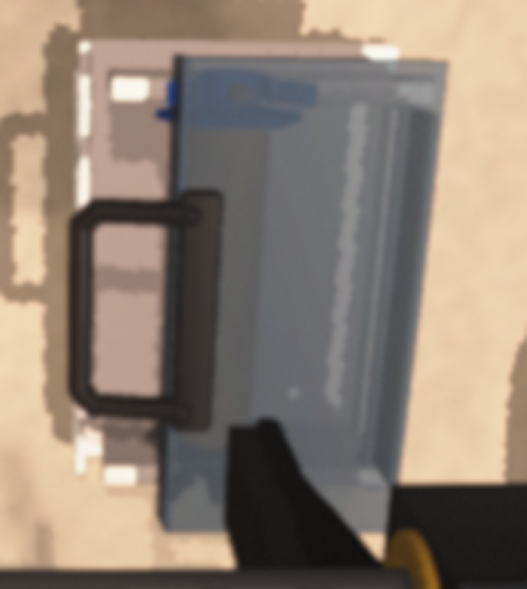

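```bash
cat >> h.py <<'E'
from scipy.spatial.transform import Rotation as Q
YAW=12.0
O=np.array([.4847,.158,0])  # dispenser origin
def tool(phi,yaw=YAW):  # y along disp x, tilted fwd by phi
    a,f=np.radians([yaw,phi]);X=np.array([np.cos(a),np.sin(a),0]);Z=np.array([0,0,1.])
    z=np.sin(f)*X-np.cos(f)*Z;y=np.cos(f)*X+np.sin(f)*Z;return np.c_[np.cross(y,z),y,z]
def D(x,y,z,yaw=YAW,o=None):
    a=np.radians(yaw);o=O if o is None else o
    return o+[x*np.cos(a)-y*np.sin(a),x*np.sin(a)+y*np.cos(a),z]
def mv(p,T,s=None):
    s=s or bot.read_state();R=s['tcp_rot']
    return np.r_[100*R.T@(p-s['position']),Q.from_matrix(R.T@T).as_rotvec(degrees=True)].round(2)
def bar(t): return D(.072-.132*np.cos(t)+.028*np.sin(t),0,.052+.132*np.sin(t)+.028*np.cos(t))
E
python3 - <<'E'
from h import *
T=tool(25);z=T[:,2]
print("pre",mv(bar(0)-.06*z,T));print("at",mv(bar(0)+.004*z,T))
print("arc in tilted tool frame cm")
for t in np.linspace(0,1.5,13): print(round(t,2),(100*T.T@(bar(t)-bar(0))).round(2))
E
```

```text
pre [ -3.58  -2.65  16.61 -25.02  -0.02   0.07]
at [ -3.59   0.05  22.41 -25.02  -0.02   0.07]
arc in tilted tool frame cm
0.0 [0. 0. 0.]
0.12 [ 0.    1.1  -1.28]
0.25 [ 0.    2.34 -2.41]
0.38 [ 0.    3.72 -3.38]
0.5 [ 0.    5.21 -4.17]
0.62 [-0.    6.79 -4.77]
0.75 [ 0.    8.42 -5.17]
0.88 [-0.   10.1  -5.36]
1.0 [ 0.   11.79 -5.34]
1.12 [ 0.   13.45 -5.11]
1.25 [-0.   15.08 -4.67]
1.38 [ 0.   16.64 -4.04]
1.5 [-0.   18.11 -3.21]
```

{"fn": "apply_moves", "kwargs": {"steps": [[[-3.6,-2.65,16.6,-25,0,0,-0.59],[-3.6,-2.65,16.6,-25,0,0,-0.59],[-3.6,-2.65,16.6,-25,0,0,-0.59],[-3.6,-2.65,16.6,-25,0,0,-0.59],[-3.6,-2.65,16.6,-25,0,0,-0.59],[-3.6,-2.65,16.6,-25,0,0,-0.59],[-3.6,-1.75,18.5,-25,0,0,-0.59],[-3.6,-0.85,20.5,-25,0,0,-0.59],[-3.6,0.05,22.4,-25,0,0,-0.59],[-3.6,0.05,22.4,-25,0,0,-0.59],[-3.6,0.05,22.4,-25,0,0,-0.59]]]}}

```text
time_s: 3.15
position: [0.4356, 0.1585, 0.1008]
tcp_rot: [[-0.223, 0.879, 0.422], [0.974, 0.185, 0.13], [0.036, 0.44, -0.897]]
force: [-9.8, 13.1, 31.0]
opening: 0.206
grasp_force: 16.4
```

```bash
python3 - <<'E'
from h import *
cv2.imwrite("pics/w2.png",bot.capture("wrist"))
print(bot.read_state()['joint_positions'])
E
```

```text
[   1.6172   32.1026  131.2996  142.2205   11.3006 -151.9902]
```

View pics/w2.png

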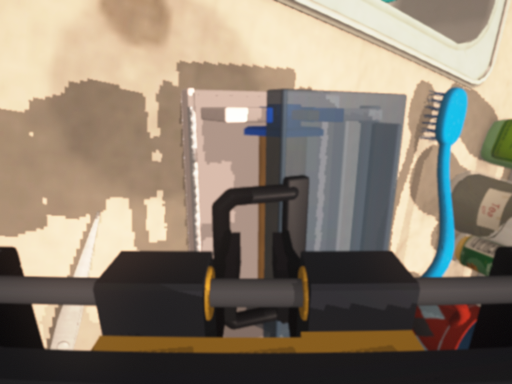

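The view shows the left finger sitting on the bar at about (228,250). The tilt brought the wrist close to its singularity (j5 = 11°) and it fell short of the pose. I'll back off and come in with the tool vertical.

{"fn": "apply_moves", "kwargs": {"steps": [[[0,-1,-2,0,0,0,-0.59],[0,-2,-4,5,0,0,-0.59],[0,-3,-7,12,0,0,-0.59],[0,-4,-9,20,0,0,-0.59],[0,-4,-9,25,0,0,-0.59],[0,-4,-9,25,0,0,-0.59],[0,-4,-9,25,0,0,-0.59]]]}}

```text
time_s: 4.08
position: [0.3806, 0.1738, 0.1582]
tcp_rot: [[-0.282, 0.926, 0.251], [0.943, 0.22, 0.248], [0.175, 0.307, -0.936]]
force: [0.0, 0.9, 0.2]
opening: 0.207
grasp_force: 0.0
```

```bash
python3 - <<'E'
from h import *
s=bot.read_state();print(s['joint_positions'],s['force'],s['tcp_rot'],s['position'])
for f in (0,-5,):
  T=tool(f);z=T[:,2];print(mv(bar(0)-.03*z,T),mv(bar(0)+.004*z,T))
E
```

```text
[ -1.9332  19.6586 129.1349  42.721   22.2063 -55.6047] [0.042  0.9087 0.2361] [[-0.2822  0.926   0.2507]
 [ 0.9434  0.2203  0.2481]
 [ 0.1745  0.3065 -0.9357]] [0.3806 0.1738 0.1582]
[ -4.79   2.11   4.95  17.67 -10.69   3.01] [ -5.38   1.06   8.14  17.67 -10.69   3.01]
[ -4.81   2.35   5.04  22.66 -10.58   3.48] [ -5.38   1.03   8.12  22.66 -10.58   3.48]
```

{"fn": "apply_moves", "kwargs": {"steps": [[[-4.5,2.5,3.0,17.7,-10.7,3,-0.59],[-4.5,2.5,3.0,17.7,-10.7,3,-0.59],[-4.5,2.5,3.0,17.7,-10.7,3,-0.59],[-4.5,2.5,3.0,17.7,-10.7,3,-0.59],[-4.8,2.1,5.0,17.7,-10.7,3,-0.59],[-4.8,2.1,5.0,17.7,-10.7,3,-0.59],[-4.8,2.1,5.0,17.7,-10.7,3,-0.59]]]}}

```text
time_s: 4.95
position: [0.4256, 0.1456, 0.1096]
tcp_rot: [[-0.207, 0.978, 0.001], [0.978, 0.207, 0.002], [0.002, 0.001, -1.0]]
force: [0.4, -0.4, -0.6]
opening: 0.21
grasp_force: 0.0
```

```bash
python3 - <<'E'
from h import *
s=bot.read_state();print(s['joint_positions'],s['force'],s['tcp_rot'],s['position'])
T=tool(0);z=T[:,2];print(mv(bar(0)+.004*z,T))
w=bot.camera_model("wrist");i=bot.capture("wrist");cv2.imwrite("pics/w3.png",i);g=i.max(2)
print("bar expected px",proj(w,[D(-.06,y,.08) for y in(.034,.02,0,-.034)]))
print("tip gap px",proj(w,s['position'][None]+.011*s['tcp_rot'][:,2]))
E
```

```text
[  4.5329  29.6175 113.3268   0.1563  37.0134  -7.5557] [ 0.4134 -0.3674 -0.5716] [[-0.2073  0.9783  0.0006]
 [ 0.9783  0.2073  0.0017]
 [ 0.0015  0.0009 -1.    ]] [0.4256 0.1456 0.1096]
[-0.02  0.03  3.36  0.05 -0.09 -0.04]
bar expected px [[256.7307 179.9229]
 [256.739  202.4579]
 [256.7497 232.9437]
 [256.765  280.4345]]
tip gap px [[256.1795 246.5702]]
```

View pics/w3.png

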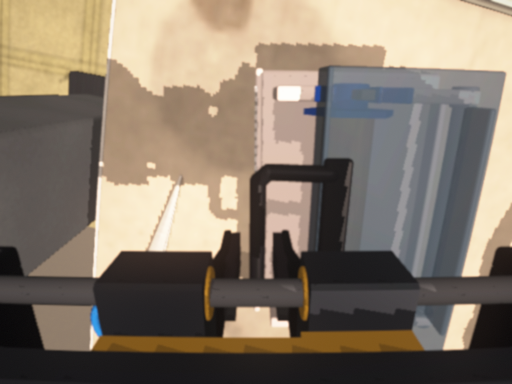

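The bar sits centred between the fingers (col 258). I'll descend and grip.

{"fn": "apply_moves", "kwargs": {"steps": [[[0,0,1.2,0,0,0,-0.59],[0,0,2.4,0,0,0,-0.59],[0,0,3.4,0,0,0,-0.59],[0,0,3.4,0,0,0,-0.59],[0,0,3.4,0,0,0,-1],[0,0,3.4,0,0,0,-1],[0,0,3.4,0,0,0,-1],[0,0,3.4,0,0,0,-1]]]}}

```text
time_s: 6.0
position: [0.4263, 0.1456, 0.0754]
tcp_rot: [[-0.207, 0.978, 0.001], [0.978, 0.207, 0.001], [0.001, 0.001, -1.0]]
force: [-1.3, -0.9, 0.3]
opening: 0.1
grasp_force: 30.0
```

```bash
python3 - <<'E'
from h import *
s=bot.read_state();print(s['joint_positions'],s['force'],s['position'])
s=dict(s);s['tcp_rot']=tool(0);s['position']=bar(0)+.004*tool(0)[:,2]
for t in np.linspace(0,1.52,17)[1:]:
    T=tool(22*t/1.5); print(round(t,2),mv(bar(t)+.004*T[:,2],T,s)[1:4])
E
```

```text
[  4.5641  33.7789 114.4349   0.0741  31.7302  -7.4549] [-1.3259 -0.9383  0.3333] [0.4263 0.1456 0.0754]
0.1 [ 0.33 -1.24 -1.39]
0.19 [ 0.79 -2.44 -2.79]
0.29 [ 1.35 -3.6  -4.18]
0.38 [ 2.02 -4.7  -5.57]
0.48 [ 2.79 -5.73 -6.97]
0.57 [ 3.66 -6.68 -8.36]
0.66 [ 4.61 -7.55 -9.75]
0.76 [  5.64  -8.33 -11.15]
0.86 [  6.74  -9.01 -12.54]
0.95 [  7.9   -9.58 -13.93]
1.04 [  9.1  -10.04 -15.33]
1.14 [ 10.35 -10.38 -16.72]
1.24 [ 11.62 -10.61 -18.11]
1.33 [ 12.9  -10.71 -19.51]
1.42 [ 14.2  -10.69 -20.9 ]
1.52 [ 15.48 -10.56 -22.29]
```

Gripped. First I'll run part of the arc and check.

{"fn": "apply_moves", "kwargs": {"steps": [[[0,0.3,-1.25,-1.4,0,0,-1],[0,0.8,-2.45,-2.8,0,0,-1],[0,1.35,-3.6,-4.2,0,0,-1],[0,2.0,-4.7,-5.6,0,0,-1],[0,2.8,-5.7,-7,0,0,-1],[0,3.65,-6.7,-8.4,0,0,-1],[0,4.6,-7.55,-9.8,0,0,-1],[0,5.65,-8.3,-11.2,0,0,-1]]]}}

```text
time_s: 7.0
position: [0.4788, 0.1564, 0.1591]
tcp_rot: [[-0.208, 0.96, 0.187], [0.978, 0.205, 0.04], [-0.0, 0.191, -0.982]]
force: [-8.0, -7.7, 7.7]
opening: 0.099
grasp_force: 30.0
```

{"fn": "apply_moves", "kwargs": {"steps": [[[0,1.2,-0.45,-1.4,0,0,-1],[0,2.45,-0.8,-2.8,0,0,-1],[0,3.7,-1.05,-4.2,0,0,-1],[0,5.0,-1.1,-5.6,0,0,-1],[0,6.3,-1.1,-7,0,0,-1],[0,7.6,-0.95,-8.4,0,0,-1],[0,8.85,-0.65,-9.8,0,0,-1],[0,9.9,-0.35,-11,0,0,-1],[0,9.9,-0.35,-11,0,0,-1]]]}}

```text
time_s: 8.12
position: [0.5781, 0.1768, 0.1822]
tcp_rot: [[-0.207, 0.904, 0.375], [0.978, 0.191, 0.079], [-0.001, 0.383, -0.924]]
force: [1.0, -5.6, 2.1]
opening: 0.104
grasp_force: 30.0
```

```bash
python3 - <<'E'
from h import *
s=bot.read_state();print(s['joint_positions'],s['force'],bar(1.5))
cv2.imwrite("pics/s4.png",bot.capture("scene"))
E
```

```text
[  5.1513  26.5851 105.1249   5.8486  26.0201 -11.5322] [ 1.0182 -5.586   2.0849] [0.5733 0.1768 0.1856]
```

View pics/s4.png

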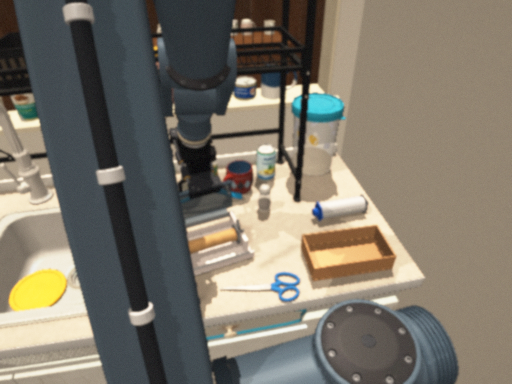

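The cover is up, with the core exposed at about (215,240). Now I'll release and retreat.

{"fn": "apply_moves", "kwargs": {"steps": [[[0,0,-0.35,0,0,0,-0.4],[0,0,-0.35,0,0,0,-0.4],[0,0,-2,0,0,0,-0.4],[0,0,-4,0,0,0,-0.4],[0,0,-6,0,0,0,-0.2],[0,-5,-9,8,0,0,-0.2],[0,-10,-10,16,0,0,0.0],[2.5,-13,-11,22.5,0,0,0.0],[2.5,-13,-11,22.5,0,0,0.0],[2.5,-13,-11,22.5,0,0,0.0]]]}}

```text
time_s: 9.43
position: [0.4133, 0.1682, 0.2344]
tcp_rot: [[-0.208, 0.978, -0.0], [0.978, 0.208, 0.0], [0.0, -0.0, -1.0]]
force: [-0.2, 0.4, 0.6]
opening: 0.498
grasp_force: 0.0
```

```bash
python3 - <<'E'
from h import *
import pickle
s=bot.read_state();w=bot.camera_model("wrist");i=bot.capture("wrist");cv2.imwrite("pics/w5.png",i);pickle.dump((w,s),open("w5.pkl","wb"))
print(s['joint_positions'],s['position'],s['force'])
print("expected slots/core",proj(w,[D(0,.0835,.044),D(0,-.0835,.044),D(0,.04,.061),D(-.061,.1,.035)]))
E
```

```text
[  7.7359  16.4251 106.6381   0.0102  56.9545  -4.2676] [0.4133 0.1682 0.2344] [-0.2369  0.403   0.6261]
expected slots/core [[320.9322 116.3006]
 [312.4762 258.3886]
 [321.673  160.4621]
 [262.5929  99.6244]]
```

View pics/w5.png

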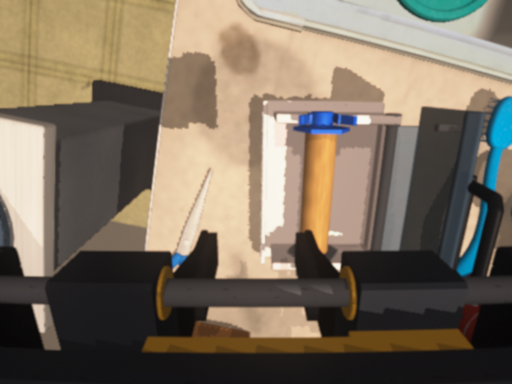

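The view shows the cover open, the core as an orange strip at cols 302–336 and rows 135–250, and the blue stub at (325,118).

```bash
python3 - <<'E'
from h import *
import pickle
w,s=pickle.load(open("w5.pkl","rb"));i=cv2.imread("pics/w5.png");h=cv2.cvtColor(i,cv2.COLOR_BGR2HSV)
m=cv2.inRange(h,(5,120,80),(25,255,255))
P=[]
for r in range(140,232,6):
    k=np.where(m[r,290:350])[0]+290
    c,d=ray(w,[[k[0]-.5,r],[k[-1]+.5,r]]);d/=np.linalg.norm(d,axis=1)[:,None];b=d.sum(0);P.append(c+b*(.044-c[2])/b[2])
P=np.array(P);v=np.polyfit(P[:,1],P[:,0],1);print("core yaw",-np.degrees(np.arctan(v[0])),P[[0,-1]],np.std(P[:,0]-np.polyval(v,P[:,1])))
a=np.radians(12);Rt=np.array([[np.cos(a),np.sin(a)],[-np.sin(a),np.cos(a)]])
print("core in disp frame",((P[:,:2]-O[:2])@Rt.T)[::5])
bm=cv2.inRange(h[95:150,280:380],(105,120,60),(125,255,255));ys,xs=np.nonzero(bm);print("blue",xs.min()+280,xs.max()+280,ys.min()+95,ys.max()+95)
# front edge of dispenser, white pixels: cols ~263-270 rows 115-250
print("brown end row", [np.where(m[:,c])[0][:1] for c in (315,320,325)])
m2=bot.camera_model("top")
t=cv2.imread("pics/top0.png");th=cv2.cvtColor(t,cv2.COLOR_BGR2HSV)[195:235,310:405]
for n,q in(("blue",cv2.inRange(th,(105,150,60),(125,255,255))),("silver",cv2.inRange(th,(0,0,150),(40,40,255)))):
    ys,xs=np.nonzero(q);(cx,cy),(a1,a2),an=cv2.minAreaRect(np.c_[xs,ys].astype(np.float32));print(n,cx+310,cy+195,a1,a2,an,xs.min()+310,xs.max()+310)
E
```

```text
core yaw 11.247163938972333 [[0.4738 0.2157 0.044 ]
 [0.4945 0.1129 0.044 ]] 0.00019052482985180863
core in disp frame [[ 0.0014  0.0587]
 [ 0.0006  0.0257]
 [ 0.0003 -0.0091]
 [ 0.0002 -0.0461]]
blue 295 356 112 133
brown end row [array([135]), array([135]), array([135])]
blue 323.5 215.5 21.0 9.0 90.0 319 328
silver 358.9501533508301 212.99083709716797 64.19108581542969 16.914316177368164 0.9548412561416626 327 391
```

```bash
sed -i 's/^YAW=.*/YAW=11.5/; s/^O=.*/O=np.array([.4852,.158,0])/' h.py && python3 - <<'E'
from h import *
import pickle
w,s=pickle.load(open("w5.pkl","rb"))
a=np.radians(YAW);Rt=np.array([[np.cos(a),np.sin(a)],[-np.sin(a),np.cos(a)]])
f=lambda p,z:(onz(w,p,z)[:,:2]-O[:2])@Rt.T
print("flange",f([[325,134]],.071),"stub outer",f([[325,112]],.05))
m=bot.camera_model("top");r=onz(m,[[323.5,215.5],[359,213.5],[391.5,214]],.026);print("roll",r)
T=tool(12)
print("above",mv(D(0,0,.12)+.005*T[:,2],T));print("at",mv(D(0,0,.044)+.005*T[:,2],T))
E
```

```text
flange [[-0.0015  0.0686]] stub outer [[0.0015 0.0884]]
roll [[ 0.5609 -0.1607  0.026 ]
 [ 0.5668 -0.2417  0.026 ]
 [ 0.5669 -0.3153  0.026 ]]
above [ -2.48   6.94  11.91 -12.05  -0.06   0.46]
at [ -2.48   6.95  19.51 -12.05  -0.06   0.46]
```

{"fn": "apply_moves", "kwargs": {"steps": [[[-2.5,6.95,6,-12,0,0.5,0.2],[-2.5,6.95,6,-12,0,0.5,0.2],[-2.5,6.95,9,-12,0,0.5,0.2],[-2.5,6.95,12,-12,0,0.5,0.2],[-2.5,6.95,14,-12,0,0.5,0.2],[-2.5,6.95,16,-12,0,0.5,0.2],[-2.5,6.95,18,-12,0,0.5,0.2],[-2.5,6.95,19.5,-12,0,0.5,0.2],[-2.5,6.95,19.5,-12,0,0.5,-1],[-2.5,6.95,19.5,-12,0,0.5,-1],[-2.5,6.95,19.5,-12,0,0.5,-1],[-2.5,6.95,19.5,-12,0,0.5,-1]]]}}

```text
time_s: 10.98
position: [0.4856, 0.158, 0.0391]
tcp_rot: [[-0.199, 0.959, 0.202], [0.98, 0.194, 0.042], [0.001, 0.206, -0.979]]
force: [0.1, -0.5, 1.4]
opening: 0.381
grasp_force: 30.0
```

```bash
python3 - <<'E'
from h import *
s=bot.read_state();print(s['joint_positions'],s['force'],s['position'],D(0,0,.044)+.005*tool(12)[:,2])
T=tool(0,0)
print("up",mv(s['position']+[0,0,.10],tool(6)));print("box above",mv(np.array([.395,-.187,.14]),T));print("box at",mv(np.array([.395,-.187,.034]),T))
E
```

```text
[  4.5943  39.1735 115.4164   6.2382  13.6781 -12.7701] [ 0.1074 -0.488   1.43  ] [0.4856 0.158  0.0391] [0.4862 0.1582 0.0391]
up [ 0.01  2.06 -9.79  5.9  -0.05 -0.05]
box above [-32.   -13.31 -13.15  11.85  -1.25  11.41]
box at [-32.01 -15.49  -2.77  11.85  -1.25  11.41]
```

{"fn": "apply_moves", "kwargs": {"steps": [[[0,0.5,-2.5,0,0,0,-1],[0,1.0,-5,1,0,0,-1],[0,2.0,-9.8,5,0,0,-1],[-4,0,-11.5,7,0,2,-1],[-32,-13.3,-13.2,11.8,-1.2,11.4,-1],[-32,-13.3,-13.2,11.8,-1.2,11.4,-1],[-32,-13.3,-13.2,11.8,-1.2,11.4,-1],[-32,-13.3,-13.2,11.8,-1.2,11.4,-1],[-32,-13.3,-13.2,11.8,-1.2,11.4,-1],[-32,-13.3,-13.2,11.8,-1.2,11.4,-1],[-32,-13.3,-13.2,11.8,-1.2,11.4,-1],[-32,-13.3,-13.2,11.8,-1.2,11.4,-1]]]}}

```text
time_s: 12.48
position: [0.3943, -0.1852, 0.1401]
tcp_rot: [[-0.003, 1.0, -0.002], [1.0, 0.003, 0.002], [0.002, -0.002, -1.0]]
force: [-0.4, -0.3, -0.2]
opening: 0.381
grasp_force: 30.0
```

```bash
python3 - <<'E'
from h import *
s=bot.read_state();print(s['joint_positions'],s['force'],s['position'])
print("box at",mv(np.array([.395,-.187,.034]),tool(0,0)))
m=bot.camera_model("top");i=bot.capture("top");cv2.imwrite("pics/t6.png",i[:,:])
E
```

```text
[-39.9236  25.3852 113.7616   0.0112  41.0001 -40.08  ] [-0.4167 -0.2908 -0.1869] [ 0.3943 -0.1852  0.1401]
box at [-0.2   0.09 10.6  -0.11 -0.1   0.15]
```

View pics/t6.png

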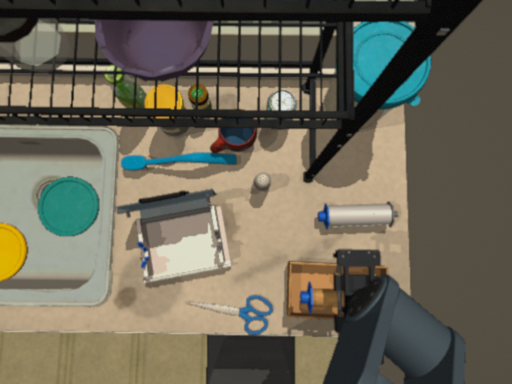

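The top view shows the core hanging over the box, blue end at (308,296), and the open dispenser at (185,240). That was the last picture I may view, so from here I work by numbers.

{"fn": "apply_moves", "kwargs": {"steps": [[[-0.2,0,5,0,0,0,-1],[-0.2,0,8,0,0,0,-1],[-0.2,0,10.4,0,0,0,-1],[-0.2,0,10.4,0,0,0,-1],[-0.2,0,10.4,0,0,0,0.1],[-0.2,0,10.4,0,0,0,0.1],[-0.2,0,9,0,0,0,0.1],[-0.2,0,5,0,0,0,0.1],[-0.2,0,0,0,0,0,0.5],[-0.2,0,-10,0,0,0,0.7],[-0.2,0,-12,0,0,0,0.7]]]}}

```text
time_s: 13.9
position: [0.3942, -0.1888, 0.2636]
tcp_rot: [[-0.0, 1.0, 0.001], [1.0, 0.0, -0.001], [-0.001, 0.001, -1.0]]
force: [1.2, -1.7, -1.4]
opening: 0.792
grasp_force: 0.0
```

```bash
python3 - <<'E'
from h import *
s=bot.read_state();print(s['opening'],s['position'],s['joint_positions'])
# view pose for the new roll: camera sits +84mm in tool x, 151 above, looks 17.7deg back
print("roll view",mv(np.array([.52,-.19,.25]),tool(0,2)))
E
```

```text
0.791925084712658 [ 0.3942 -0.1888  0.2636] [-40.3053  13.1723 105.6141  -0.0028  61.1337 -40.3118]
roll view [-0.12 12.58  1.38  0.06  0.05 -1.99]
```

{"fn": "apply_moves", "kwargs": {"steps": [[[-0.1,10.6,1.4,0,0,-2,0.7],[-0.1,10.6,1.4,0,0,-2,0.7],[-0.1,10.6,1.4,0,0,-2,0.7],[-0.1,10.6,1.4,0,0,-2,0.7]]]}}

```text
time_s: 14.4
position: [0.4994, -0.1894, 0.2464]
tcp_rot: [[-0.036, 0.999, -0.002], [0.999, 0.036, 0.001], [0.001, -0.002, -1.0]]
force: [0.1, -0.3, 0.3]
opening: 0.848
grasp_force: 0.0
```

```bash
python3 - <<'E'
from h import *
s=bot.read_state();w=bot.camera_model("wrist");i=bot.capture("wrist");cv2.imwrite("pics/w7.png",i)
h=cv2.cvtColor(i,cv2.COLOR_BGR2HSV)
e=proj(w,[[.561,-.161,.026],[.567,-.242,.026],[.567,-.315,.026]]);print(s['position'],"expect",e)
b=cv2.inRange(h,(105,120,50),(125,255,255));n,l,st,ce=cv2.connectedComponentsWithStats(b)
for k in range(1,n):
    if st[k,4]>60: print("blue",st[k],ce[k])
# print rows across roll: brightness/saturation profile
for y in np.linspace(e[0,1]+15,e[1,1],4).astype(int):
    x0=int(e[0,0]);print(y,[tuple(h[y,x,1:]) for x in range(x0-44,x0+48,6)])
# core in box
m=bot.camera_model("top");t=bot.capture("top");cv2.imwrite("pics/t7.png",t);th=cv2.cvtColor(t,cv2.COLOR_BGR2HSV)
b=cv2.inRange(th,(105,130,50),(125,255,255));n,l,st,ce=cv2.connectedComponentsWithStats(b)
for k in range(1,n):
    if st[k,4]>15 and ce[k][0]>270: print("top blue",st[k],ce[k],onz(m,[ce[k]],.035))
E
```

```text
[ 0.4994 -0.1894  0.2464] expect [[310.2173 142.9413]
 [309.4519 208.3387]
 [304.5727 260.4634]]
blue [ 77   0  76  36 230] [119.4739  17.9174]
blue [119   0  28  31  83] [129.8434  17.1084]
blue [134  82  51  19 465] [158.5161  92.4989]
blue [285 135  49  21 558] [309.1577 146.6649]
157 [(np.uint8(79), np.uint8(196)), (np.uint8(78), np.uint8(203)), (np.uint8(81), np.uint8(132)), (np.uint8(80), np.uint8(128)), (np.uint8(46), np.uint8(132)), (np.uint8(43), np.uint8(132)), (np.uint8(18), np.uint8(167)), (np.uint8(23), np.uint8(202)), (np.uint8(18), np.uint8(235)), (np.uint8(28), np.uint8(219)), (np.uint8(30), np.uint8(196)), (np.uint8(82), np.uint8(201)), (np.uint8(77), np.uint8(219)), (np.uint8(74), np.uint8(216)), (np.uint8(77), np.uint8(216)), (np.uint8(75), np.uint8(217))]
174 [(np.uint8(79), np.uint8(194)), (np.uint8(80), np.uint8(184)), (np.uint8(81), np.uint8(129)), (np.uint8(84), np.uint8(131)), (np.uint8(46), np.uint8(123)), (np.uint8(42), np.uint8(151)), (np.uint8(38), np.uint8(194)), (np.uint8(33), np.uint8(227)), (np.uint8(14), np.uint8(241)), (np.uint8(30), np.uint8(232)),
[... 646 characters left out ...]
nt8(221)), (np.uint8(75), np.uint8(222))]
208 [(np.uint8(77), np.uint8(216)), (np.uint8(77), np.uint8(211)), (np.uint8(83), np.uint8(136)), (np.uint8(83), np.uint8(132)), (np.uint8(44), np.uint8(117)), (np.uint8(40), np.uint8(164)), (np.uint8(38), np.uint8(202)), (np.uint8(27), np.uint8(235)), (np.uint8(22), np.uint8(239)), (np.uint8(35), np.uint8(224)), (np.uint8(52), np.uint8(191)), (np.uint8(76), np.uint8(219)), (np.uint8(77), np.uint8(216)), (np.uint8(78), np.uint8(217)), (np.uint8(76), np.uint8(217)), (np.uint8(75), np.uint8(217))]
top blue [319 205  10  23 131] [324.229  216.1832] [[ 0.5588 -0.1608  0.035 ]]
top blue [296 282  10  23 131] [301.2977 292.6641] [[ 0.3888 -0.1086  0.035 ]]
```

```bash
python3 - <<'E'
from h import *
s=bot.read_state();w=bot.camera_model("wrist");i=cv2.imread("pics/w7.png");h=cv2.cvtColor(i,cv2.COLOR_BGR2HSV)
P=[]
for r in range(162,222,5):
    k=np.where(h[r,275:345,1]<62)[0]+275
    c,d=ray(w,[[k[0]-.5,r],[k[-1]+.5,r]]);d/=np.linalg.norm(d,axis=1)[:,None];b=d.sum(0);P.append(np.r_[c+b*(.026-c[2])/b[2],k[0],k[-1]])
P=np.array(P);print(P[::3]);v=np.polyfit(P[:,1],P[:,0],1);yaw=-np.degrees(np.arctan(v[0]));print("yaw",yaw,np.std(P[:,0]-np.polyval(v,P[:,1])))
# blue flange/stub outer top edge & inner edge at roll
b=cv2.inRange(h,(105,120,50),(125,255,255))
for c in (300,306,310,315,320): 
    k=np.where(b[125:165,c])[0]+125;print(c,k[[0,-1]],onz(w,[[c,k[-1]+.5]],.052)[0],onz(w,[[c,k[0]-.5]],.032)[0])
E
```

```text
[[  0.561   -0.1839   0.026  289.     329.    ]
 [  0.5613  -0.2022   0.026  288.     328.    ]
 [  0.5623  -0.2211   0.026  288.     327.    ]
 [  0.5633  -0.2406   0.026  288.     326.    ]]
yaw 3.0793061927064174 0.0002726177157139795
300 [145 155] [ 0.5462 -0.1716  0.052 ] [ 0.5481 -0.1626  0.032 ]
306 [135 155] [ 0.5528 -0.1713  0.052 ] [ 0.5541 -0.1509  0.032 ]
310 [135 155] [ 0.5572 -0.1712  0.052 ] [ 0.5587 -0.1508  0.032 ]
315 [135 154] [ 0.5626 -0.1699  0.052 ] [ 0.5644 -0.1506  0.032 ]
320 [147 154] [ 0.5681 -0.1697  0.052 ] [ 0.5713 -0.164   0.032 ]
```

```bash
python3 - <<'E'
from h import *
T=tool(0,3)
print(mv(np.array([.564,-.241,.10]),T),mv(np.array([.564,-.241,.022]),T))
E
```

```text
[-5.37  6.33 14.61 -0.12 -0.08 -1.01] [-5.39  6.35 22.41 -0.12 -0.08 -1.01]
```

{"fn": "apply_moves", "kwargs": {"steps": [[[-5.4,6.3,5,0,0,-1,0.8],[-5.4,6.3,10,0,0,-1,0.8],[-5.4,6.3,14.6,0,0,-1,0.8],[-5.4,6.3,14.6,0,0,-1,0.8],[-5.4,6.3,18,0,0,-1,0.8],[-5.4,6.3,20.5,0,0,-1,0.8],[-5.4,6.3,22.4,0,0,-1,0.8],[-5.4,6.3,22.4,0,0,-1,0.8],[-5.4,6.3,22.4,0,0,-1,-1],[-5.4,6.3,22.4,0,0,-1,-1],[-5.4,6.3,22.4,0,0,-1,-1],[-5.4,6.3,22.4,0,0,-1,-1],[-5.4,6.3,22.4,0,0,-1,-1]]]}}

```text
time_s: 16.12
position: [0.5647, -0.2416, 0.0222]
tcp_rot: [[-0.053, 0.999, -0.002], [0.999, 0.053, 0.001], [0.001, -0.002, -1.0]]
force: [-3.0, 0.1, 4.1]
opening: 0.544
grasp_force: 30.0
```

```bash
python3 - <<'E'
from h import *
T=tool(12)
print(mv(np.array([.47,-.20,.19]),tool(0,3)));print(mv(D(0,0,.14)+.004*T[:,2],T))
E
```

```text
[  4.68  -9.27 -16.76  -0.12  -0.06   0.04]
[ 40.35  -5.76 -11.34 -12.09   0.82  -8.44]
```

{"fn": "apply_moves", "kwargs": {"steps": [[[0,0,-3,0,0,0,-1],[0,0,-7,0,0,0,-1],[0,-1,-12,0,0,0,-1],[0,-5,-16.5,0,0,0,-1],[5,-9,-16.5,0,0,0,-1],[10,-9,-16.5,0,0,0,-1],[15,-9,-16.5,0,0,-1,-1],[20,-9,-16,-2,0,-3,-1],[25,-8,-15,-4,0,-5,-1],[30,-7,-14,-8,0.8,-7,-1],[35,-6.5,-12.5,-12,0.8,-8.4,-1],[40.3,-5.8,-11.3,-12.1,0.8,-8.4,-1],[40.3,-5.8,-11.3,-12.1,0.8,-8.4,-1],[40.3,-5.8,-11.3,-12.1,0.8,-8.4,-1],[40.3,-5.8,-11.3,-12.1,0.8,-8.4,-1]]]}}

```text
time_s: 18.0
position: [0.4864, 0.1565, 0.1353]
tcp_rot: [[-0.197, 0.959, 0.205], [0.981, 0.192, 0.041], [-0.001, 0.209, -0.978]]
force: [-0.2, 0.2, -3.4]
opening: 0.54
grasp_force: 30.0
```

```bash
python3 - <<'E'
from h import *
s=bot.read_state();w=bot.camera_model("wrist");i=bot.capture("wrist");cv2.imwrite("pics/w8.png",i)
h=cv2.cvtColor(i,cv2.COLOR_BGR2HSV)
print(s['position'],s['joint_positions'],s['opening'])
R=s['tcp_rot'];c=s['position']-.004*R[:,2]
b=cv2.inRange(h,(105,120,50),(125,255,255));n,l,st,ce=cv2.connectedComponentsWithStats(b)
for k in range(1,n):
    if st[k,4]>60: print("blue",st[k],ce[k])
print("expected stub tip/flange",proj(w,np.array([c+R[:,0]*.090,c+R[:,0]*.074,c+R[:,0]*.07-R[:,2]*.026])))
print("expected slot", proj(w,[D(0,.0835,.06),D(-.014,.079,.06),D(.014,.079,.06)]))
E
```

```text
[0.4864 0.1565 0.1353] [  4.4664  27.4044 112.4366   2.9613  28.2088  -9.3333] 0.540155308808308
blue [ 191   72  133   54 3705] [257.5333 103.4464]
blue [189  84  29  14 330] [202.5667  90.3394]
blue [ 32 304  14  19  61] [ 38.0656 311.7049]
expected stub tip/flange [[255.976   76.0882]
 [255.9855 113.5452]
 [255.9312 129.0804]]
expected slot [[230.937   88.8464]
 [210.2714  95.9818]
 [251.4299  95.6278]]
```

{"fn": "apply_moves", "kwargs": {"steps": [[[0.17,-0.4,2,0,0,0,-1],[0.17,-0.8,3.9,0,0,0,-1],[0.17,-1.2,5.7,0,0,0,-1],[0.17,-1.46,6.85,0,0,0,-1],[0.17,-1.67,7.8,0,0,0,-1],[0.17,-1.67,7.8,0,0,0,-1]]]}}

```text
time_s: 18.8
position: [0.4857, 0.1589, 0.055]
tcp_rot: [[-0.198, 0.959, 0.204], [0.98, 0.193, 0.041], [-0.0, 0.208, -0.978]]
force: [-0.3, -0.4, -3.2]
opening: 0.545
grasp_force: 30.0
```

{"fn": "apply_moves", "kwargs": {"steps": [[[0,-0.1,0.5,0,0,0,-1],[0,-0.2,1.0,0,0,0,-1],[0,-0.31,1.45,0,0,0,-1],[0,-0.31,1.45,0,0,0,-1],[0,-0.31,1.45,0,0,0,-1]]]}}

```text
time_s: 19.42
position: [0.4858, 0.1593, 0.0406]
tcp_rot: [[-0.198, 0.959, 0.205], [0.98, 0.194, 0.041], [-0.0, 0.209, -0.978]]
force: [-0.3, -0.1, -3.1]
opening: 0.541
grasp_force: 30.0
```

{"fn": "apply_moves", "kwargs": {"steps": [[[0,-0.31,1.45,0,0,0,-0.1],[0,-0.31,1.45,0,0,0,0.3],[0,-0.31,1.45,0,0,0,0.45],[0,-0.31,1.45,0,0,0,0.45],[0,-0.31,0,0,0,0,0.45],[0,-0.31,-3,0,0,0,0.45],[0,-0.31,-7,0,0,0,0.45],[0.5,-0.5,-12,4,0,0,0.3],[1,-2.5,-17,12,0,0,0],[1,-2.5,-18,12,0,0,0],[1,-2.5,-18,12,0,0,0]]]}}

```text
time_s: 20.8
position: [0.4227, 0.1568, 0.2117]
tcp_rot: [[-0.198, 0.98, 0.003], [0.98, 0.198, -0.0], [-0.001, 0.003, -1.0]]
force: [1.7, 0.2, -0.4]
opening: 0.511
grasp_force: 0.0
```

```bash
python3 - <<'E'
from h import *
s=bot.read_state();w=bot.camera_model("wrist");i=bot.capture("wrist");cv2.imwrite("pics/w9.png",i);h=cv2.cvtColor(i,cv2.COLOR_BGR2HSV)
print(s['position'],s['force'],s['opening'])
e=proj(w,[D(0,.09,.044),D(0,.05,.068),D(0,-.05,.068)]);print(e)
b=cv2.inRange(h,(105,120,50),(125,255,255));n,l,st,ce=cv2.connectedComponentsWithStats(b)
for k in range(1,n):
    if st[k,4]>60: print("blue",st[k],ce[k])
for y in (145,165,190,215): print(y,[int(v) for v in h[y,int(e[1,0])-46:int(e[1,0])+50:6,1]],[int(v) for v in h[y,int(e[1,0])-46:int(e[1,0])+50:6,2]])
# cover bar position with dark pixels in the top view
m=bot.camera_model("top");t=bot.capture("top");cv2.imwrite("pics/t9.png",t)
print("bar open exp",proj(m,[bar(1.55),bar(1.4)]),"wrist",proj(w,[bar(1.55)]))
tb=cv2.inRange(cv2.cvtColor(t,cv2.COLOR_BGR2HSV),(105,130,50),(125,255,255))[215:280,120:240];ys,xs=np.nonzero(tb);print("top blue",xs.mean()+120,ys.mean()+215,len(xs),"exp",proj(m,[D(0,.072,.06)]))
E
```

```text
[0.4227 0.1568 0.2117] [ 1.7126  0.2147 -0.3581] 0.5106307422203491
[[319.4961  96.5521]
 [322.1248 141.8425]
 [316.0925 239.9601]]
blue [ 290   95   67   23 1084] [322.8699 107.1458]
blue [169 256  11  17  69] [173.087  263.6377]
145 [57, 55, 57, 48, 41, 38, 34, 29, 18, 17, 31, 51, 58, 58, 59, 55] [189, 189, 169, 122, 144, 188, 215, 232, 244, 245, 230, 184, 186, 186, 186, 184]
165 [59, 58, 58, 43, 38, 36, 33, 25, 17, 20, 35, 59, 58, 58, 55, 56] [190, 189, 185, 102, 154, 197, 222, 237, 246, 241, 223, 187, 186, 185, 184, 183]
190 [56, 57, 57, 40, 39, 36, 31, 21, 17, 26, 36, 56, 57, 55, 56, 57] [188, 189, 175, 109, 168, 205, 229, 241, 246, 236, 204, 186, 185, 184, 183, 174]
215 [58, 56, 54, 43, 37, 35, 30, 18, 20, 30, 51, 55, 55, 56, 57, 62] [186, 186, 178, 120, 179, 211, 232, 244, 241, 230, 181, 184, 184, 183, 183, 145]
bar open exp [[161.1531 197.1325]
 [162.5267 207.2994]] wrist [[502.0484 248.2786]]
top blue 142.53191489361703 252.40425531914894 47 exp [[148.29   252.9306]]
```

```bash
python3 - <<'E'
from h import *
w=bot.camera_model("wrist");i=cv2.imread("pics/w9.png");h=cv2.cvtColor(i,cv2.COLOR_BGR2HSV);s=bot.read_state()
P=[];H=[]
a=np.radians(YAW);ax=np.array([-np.sin(a),np.cos(a),0])
for r in range(140,226,6):
    k=np.where(h[r,288:350,1]<46)[0]+288
    c,d=ray(w,[[k[0]-.5,r],[k[-1]+.5,r]]);d-=np.outer(d@ax,ax);d/=np.linalg.norm(d,axis=1)[:,None];b=d.sum(0);b/=np.linalg.norm(b)
    H.append((c+b*.024/np.sin(np.arccos(d[0]@d[1])/2))[2])
    c,d=ray(w,[[k[0]-.5,r],[k[-1]+.5,r]]);d/=np.linalg.norm(d,axis=1)[:,None];b=d.sum(0);p=c+b*(.044-c[2])/b[2];P.append(p)
P=np.array(P);v=np.polyfit(P[:,1],P[:,0],1);print("yaw",-np.degrees(np.arctan(v[0])),"h",np.round(H,3))
Rt=np.array([[np.cos(a),np.sin(a)],[-np.sin(a),np.cos(a)]]);print(((P[:,:2]-O[:2])@Rt.T)[::4])
b=cv2.inRange(h,(105,120,50),(125,255,255))
for c in (318,323,328):
    k=np.where(b[85:135,c])[0]+85;print(c,k[[0,-1]],((onz(w,[[c,k[-1]+.5]],.070)[:,:2]-O[:2])@Rt.T))
m=bot.camera_model("top");g=cv2.imread("pics/t9.png").max(2)
print([ [int(x) for x in g[r,150:172:4]] for r in range(185,220,4)])
E
```

```text
yaw 11.30930695479852 h [0.029 0.031 0.033 0.028 0.029 0.031 0.026 0.035 0.03  0.032 0.026 0.028
 0.03  0.017 0.027]
[[-0.0014  0.0485]
 [-0.0016  0.0241]
 [-0.0017 -0.0013]
 [-0.0018 -0.028 ]]
318 [ 95 117] [[-0.0072  0.0724]]
323 [ 95 116] [[-0.0027  0.0733]]
328 [ 95 116] [[0.0017 0.0733]]
[[193, 192, 195, 198, 198, 195], [193, 190, 199, 194, 196, 198], [198, 194, 198, 185, 179, 133], [120, 66, 38, 34, 28, 26], [25, 40, 59, 67, 68, 70], [68, 69, 74, 76, 82, 90], [96, 99, 101, 99, 98, 96], [100, 100, 101, 97, 94, 81], [82, 71, 72, 75, 74, 69]]
```

```bash
python3 - <<'E'
from h import *
T=tool(22);z=T[:,2]
print(mv(bar(1.55)-.06*z,T),mv(bar(1.55)+.004*z,T))
E
```

```text
[ -1.11  13.71  -3.01 -22.06   0.03  -0.07] [ -1.1   16.12   2.92 -22.06   0.03  -0.07]
```

{"fn": "apply_moves", "kwargs": {"steps": [[[-1.1,4,-3.5,-5,0,0,-0.4],[-1.1,8,-3.5,-12,0,0,-0.4],[-1.1,12,-3.5,-20,0,0,-0.4],[-1.1,13.7,-3.0,-22,0,0,-0.4],[-1.1,13.7,-3.0,-22,0,0,-0.4],[-1.1,14.5,-1.0,-22,0,0,-0.4],[-1.1,15.3,1.0,-22,0,0,-0.4],[-1.1,15.9,2.4,-22,0,0,-0.4],[-1.1,16.1,2.9,-22,0,0,-0.4],[-1.1,16.1,2.9,-22,0,0,-1],[-1.1,16.1,2.9,-22,0,0,-1],[-1.1,16.1,2.9,-22,0,0,-1]]]}}

```text
time_s: 22.4
position: [0.5812, 0.1777, 0.1823]
tcp_rot: [[-0.199, 0.909, 0.365], [0.98, 0.185, 0.074], [-0.001, 0.372, -0.928]]
force: [-4.3, -1.9, 0.4]
opening: 0.098
grasp_force: 30.0
```

```bash
python3 - <<'E'
from h import *
s=bot.read_state();print(s['force'],s['opening'],s['position'],bar(1.55)+.004*tool(22)[:,2])
s=dict(s);s['tcp_rot']=tool(22);s['position']=bar(1.55)+.004*tool(22)[:,2]
for t in np.linspace(1.55,0,18)[1:]:
    T=tool(22*t/1.55); print(round(t,2),mv(bar(t)+.004*T[:,2],T,s)[1:4])
E
```

```text
[-4.2763 -1.8957  0.4323] 0.0975581553525094 [0.5812 0.1777 0.1823] [0.582  0.1777 0.1808]
1.46 [-1.07 -0.62  1.29]
1.37 [-2.2  -1.14  2.59]
1.28 [-3.36 -1.55  3.88]
1.19 [-4.56 -1.86  5.18]
1.09 [-5.79 -2.06  6.47]
1.0 [-7.02 -2.15  7.76]
0.91 [-8.26 -2.12  9.06]
0.82 [-9.49 -1.99 10.35]
0.73 [-10.7   -1.74  11.65]
0.64 [-11.89  -1.39  12.94]
0.55 [-13.04  -0.93  14.24]
0.46 [-14.14  -0.37  15.53]
0.36 [-15.19   0.29  16.82]
0.27 [-16.17   1.04  18.12]
0.18 [-17.08   1.88  19.41]
0.09 [-17.9    2.79  20.71]
0.0 [-18.65   3.77  22.  ]
```

Bar gripped (8.5 mm). Swinging the cover shut along the arc.

{"fn": "apply_moves", "kwargs": {"steps": [[[0,-1.1,-0.6,1.3,0,0,-1],[0,-2.2,-1.15,2.6,0,0,-1],[0,-3.35,-1.55,3.9,0,0,-1],[0,-4.55,-1.85,5.2,0,0,-1],[0,-5.8,-2.05,6.5,0,0,-1],[0,-7.0,-2.15,7.8,0,0,-1],[0,-8.25,-2.1,9,0,0,-1],[0,-9.5,-2.0,10.3,0,0,-1],[0,-10.7,-1.75,11.6,0,0,-1],[0,-11.9,-1.4,13,0,0,-1],[0,-13.05,-0.95,14.2,0,0,-1],[0,-14.15,-0.35,15.5,0,0,-1]]]}}

```text
time_s: 23.9
position: [0.4523, 0.1516, 0.1319]
tcp_rot: [[-0.198, 0.974, 0.11], [0.98, 0.197, 0.022], [-0.0, 0.112, -0.994]]
force: [0.4, 3.9, 2.6]
opening: 0.099
grasp_force: 30.0
```

{"fn": "apply_moves", "kwargs": {"steps": [[[0,-0.85,0.9,1.3,0,0,-1],[0,-1.6,1.9,2.6,0,0,-1],[0,-2.25,2.95,3.9,0,0,-1],[0,-2.75,4.05,5.2,0,0,-1],[0,-3.25,5.15,6.5,0,0,-1],[0,-3.25,5.25,6.5,0,0,-1],[0,-3.25,5.25,6.5,0,0,-1]]]}}

```text
time_s: 24.78
position: [0.4267, 0.1464, 0.0765]
tcp_rot: [[-0.198, 0.98, -0.001], [0.98, 0.198, -0.0], [-0.0, -0.001, -1.0]]
force: [-0.9, 4.1, 0.2]
opening: 0.103
grasp_force: 30.0
```

{"fn": "apply_moves", "kwargs": {"steps": [[[0,0,0.2,0,0,0,-1],[0,0,0.3,0,0,0,-1],[0,0,0.3,0,0,0,-0.6],[0,0,0.3,0,0,0,-0.55],[0,0,0,0,0,0,-0.55],[0,0,-2,0,0,0,-0.55],[0,0,-5,0,0,0,-0.55],[2.0,-1,-10,0,0,0,-0.3],[3,-1,-16,0,0,0,0],[3,-1,-16,0,0,0,0],[3,-1,-16,0,0,0,0]]]}}

```text
time_s: 26.15
position: [0.4112, 0.1737, 0.2368]
tcp_rot: [[-0.199, 0.98, 0.002], [0.98, 0.199, -0.001], [-0.001, 0.001, -1.0]]
force: [-0.3, -0.2, -0.5]
opening: 0.488
grasp_force: 0.0
```

```bash
python3 - <<'E'
from h import *
s=bot.read_state();w=bot.camera_model("wrist");i=bot.capture("wrist");cv2.imwrite("pics/w10.png",i);g=i.max(2)
print(s['position'],s['force'])
e=proj(w,[bar(0),bar(.06),bar(.1),bar(1.55)]);print("bar exp",e)
r=int(e[0,1])
for r in (r-25,r-15,r,r+10): print(r,[int(v) for v in g[r,int(e[0,0])-20:int(e[0,0])+50:2]])
m=bot.camera_model("top");t=bot.capture("top");t0=cv2.imread("pics/top0.png")
print("top dispenser diff vs start",cv2.absdiff(t,t0)[200:290,125:235].max(2).mean(), np.argwhere(cv2.absdiff(t,t0)[205:285,130:232].max(2)>50).shape)
sb=cv2.absdiff(t,t0)[85:200,120:310].max(2);print("bystander diff",(sb>50).sum())
tg=t.max(2);t0g=t0.max(2)
for c in (178,184,190): print(c,"now",[int(v) for v in tg[255:290:2,c]],"start",[int(v) for v in t0g[255:290:2,c]])
b=cv2.inRange(cv2.cvtColor(t,cv2.COLOR_BGR2HSV),(105,130,50),(125,255,255));n,l,st,ce=cv2.connectedComponentsWithStats(b)
for k in range(1,n):
    if st[k,4]>15: print("blue",st[k])
E
```

```text
[0.4112 0.1737 0.2368] [-0.2611 -0.1573 -0.479 ]
bar exp [[265.1283 207.0011]
 [267.2572 209.7195]
 [268.9935 211.5771]
 [482.3048 255.54  ]]
182 [242, 243, 222, 172, 171, 169, 168, 160, 77, 49, 67, 65, 88, 188, 200, 199, 199, 199, 199, 199, 199, 199, 199, 195, 167, 148, 85, 47, 52, 45, 51, 62, 65, 67, 70]
192 [243, 244, 229, 173, 169, 166, 166, 144, 64, 49, 67, 63, 78, 151, 161, 160, 160, 160, 164, 166, 160, 159, 159, 161, 160, 138, 70, 47, 57, 40, 52, 60, 62, 66, 68]
207 [244, 243, 227, 173, 171, 168, 168, 145, 63, 49, 68, 62, 105, 189, 198, 197, 197, 197, 197, 197, 197, 196, 196, 179, 156, 118, 54, 49, 47, 40, 53, 57, 60, 63, 67]
217 [242, 242, 237, 185, 167, 167, 166, 145, 66, 50, 67, 60, 103, 189, 197, 197, 197, 196, 196, 196, 196, 196, 196, 178, 153, 103, 49, 51, 52, 43, 53, 56, 59, 62, 64]
top dispenser diff vs start 19.376262626262626 (552, 2)
bystander diff 0
178 now [40, 37, 74, 155, 160, 160, 160, 160, 163, 123, 39, 35, 91, 118, 168, 172, 170, 117] start [36, 35, 70, 146, 149, 149, 149, 150, 151, 113, 34, 32, 85, 111, 158, 160, 158, 109]
184 now [39, 48, 136, 159, 159, 158, 159, 160, 155, 71, 32, 67, 125, 167, 200, 202, 190, 133] start [36, 47, 127, 151, 148, 149, 149, 149, 145, 67, 32, 61, 117, 157, 188, 190, 177, 124]
190 now [38, 73, 127, 128, 128, 129, 128, 130, 104, 40, 37, 109, 135, 189, 200, 199, 138, 130] start [34, 68, 119, 120, 120, 120, 119, 121, 98, 37, 33, 101, 127, 177, 187, 186, 130, 122]
blue [296 282  10  23 125]
```

The bar is back at its starting pixels, nothing else has moved and the core is in the box.

```bash
python3 -c "
from rig import bot
print(bot.hand_in())"
```

```text
the job is handed in; nothing more can be done
None
```

I handed the job in at about 26 s. The core is in the cardboard box, the new foil roll is in its slots with the blue end in the wide one, and the cover is shut. The final camera images agree with this and show the bystanders unmoved; the hand-in call returned no verdict.

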